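# Clamp the yellow test coupon

### The arm

A 7-joint arm with a two-finger parallel gripper is mounted at the origin on the work surface. World frame = base frame: x ahead of the robot, y to its left, z up, the work surface at z = 0. Lengths are in m, angles in rad, forces in N, time in s.
With the tool pointing down it reaches from about 0.4 to 0.85 m from the base axis. Payload 4.5 kg.
Tool frame: the origin (TCP) lies midway between the tips of the shut fingers; the grasp point (between the pads) lies 19 mm behind it (r.grip_point_offset is the distance from the TCP to the grasp point, in m); z points along the fingers, y is the line along which they close (so a half turn about z gives the same grasp; the last joint's range is limited). The gripper opens to 88 mm and grips with 3 to 60 N. Pads are 18 mm wide; open, the fingers measure 123 mm over their backs; the gripper's body (75 mm by 187 mm) begins 45 mm behind the grasp point.
Start: joints at [-1.084, 0.689, -0.195, 1.565, 0.157, 0.902, -0.215], TCP at [0.273, 0.562, 0.239] pointing down, gripper open.
Joint ranges: [-3.01, 3.01], [-0.46, 2.08], [-1.47, 1.51], [0.13, 2.56], [-1, 4.14], [0.04, 2.09], [-2.66, 2.66]. Speed limits (rad/s): [2.57, 2.57, 3.14, 3.14, 3.14, 3.14, 3.14].

### API

Orientations are given as a unit quaternion [x, y, z, w].
In Python, from plant import r, optics gives the robot as it stands.
- The arm moves only by the shell command python3 -m pendant 'ROWS' [OPENING] [FORCE]. ROWS is JSON, a list of rows, each a list of 6 numbers: the shift along the tool's x, y, z as a fraction of full scale, then the turn, a rotation vector about the tool's x, y, z as a fraction of full scale. A call has 1 to 5 rows; each row shifts and turns the commanded pose from where the row before left it, along the tool's axes as they then stand; what a row does not reach is not made up. Full scale, the value 1, is 0.025 m for a shift and pi rad for a turn. A row lasts 1/12 s, in which the tool goes at most 41.7 mm and 7.16 degrees, less where a joint would pass 70% of its speed; a pose out of reach is approached as far as the arm can. A call with a number of a shift or a turn outside -1 to 1 is refused whole. A call with a gripper value outside its range is refused whole. OPENING is the opening, from -1 (shut) to 1 (fully open), set as the call begins (- or left out, the last holds). The fingers move at their own pace and stop on an object; FORCE is the grip in N (left out, the last holds). Time passes only in rows, so rows that do not move let the fingers close. It gives the time, the measured TCP pose, the force, the opening and the grip force at its end, in the units of the state.
- r.get_state(): the state, without advancing time (a new reading comes with each control period).
- optics.snapshot(name): name is "scene" or "top" or "wrist"; returns (picture, depth): 384x512x3 uint8, blue, green, red; 384x512 float32, m along the optical axis (not along the pixel's ray), 0 where there is no reading.
- optics.calibration(name): a dict with "vfov" (degrees; the focal length in pixels is half the picture's height over the tangent of half this angle, whatever the lens; pixels are square), "cx", "cy" (the principal point, pixels), "cam_to_world" (4x4, takes a point from camera to world coordinates); the wrist camera has in their place "tool_from_camera" (4x4, takes a point from camera to tool coordinates, whose origin is the TCP and whose axes are the flange's). Camera axes: x right, y up, looking along -z (the intrinsics and any distortion apply to the point x, -y, -z); pixel columns grow to the right and rows downward; lengths in m; the calibration is good to about 2 mm. The wrist camera is an equidistant fisheye: a pixel r from the principal point sees the ray r / f radians off the axis. A picture is of the moment at which its call begins: read the wrist's pose just before it. calibration takes no time and is no camera call.
- r.finish_job(): hands the job in; it is judged then, once.
The state is a dict: "clock": time; "q": joint angles; "qd": joint speeds; "joint_torque": joint torques, N m; "tool_pos": TCP position; "eef_rot": TCP orientation; "contact_force": force on the tool from outside, world axes, zero at the start; "moment": the same for the moment, N m; "opening": opening from 0.0 (shut) to 1.0 (fully open); "finger_force": force on a finger pad.
Only numpy, scipy, OpenCV 4.12 (cv2) and the standard library are available. Lean on these libraries where they do the work, as an engineer would, in place of code of your own. Each camera call takes 0.05 s, during which the arm holds its last target. There are 200 camera calls.

### The job

Clamp the yellow test coupon in its station: push the red handle of its toggle clamp all the way down until it goes over centre and lies flat on its stop, so that the pad holds the coupon in its nest. Leave the clamp over the black coupon open, and let go.

Things in the scene. Friction and masses are not known exactly. Their poses are not given: they have to be found in the camera images.
- station_a: Fixed clamping station with the yellow coupon; its twin holds a black one. mm: origin under its plate (270 x 100 x 12, x -130 to 140), z up, +x from handle to coupon nest (centre x 95). Steel cheeks: x -12 to 42, y +-19, to z 68. Bar with sprung rubber pad pivots at x 30, z 55; open it stands upright, top at z 135, and swings down to +x onto the coupon as the handle goes down.
- grip_a (a point): Point in the middle of that clamp's red handle grip, 85 mm out from the handle's pivot, which lies at x 0, z 55 mm of the station, hinge axis along station y. The grip is a flat bar 24 mm wide, 14 mm thick, from 45 to 120 mm out. It rises from the pivot towards station -x and swings down and out to level (top face then at z 62 mm).
- toggle_a (a joint): That handle's angle, rad. Elevation above level = 1.10 - value. 0 = open; starts at 0 to 0.25; dead centre 1.00; hard stop 1.10, handle level. Stays where left until the pad meets the coupon near 0.7; then the sprung pad resists (up to about 5 N at the grip point) and springs the handle back up about to there if let go before dead centre; past it the handle snaps to the stop and locks.
- coupon_a: The yellow plastic coupon, a loose flat tile 60 x 40 x 8 mm (x, y, z), already lying in the white nest of its station (nest floor 22 mm above the bench, low lips around); origin at the centre of its underside.
- toggle_b (a joint): Angle of the red handle of the twin clamp over the black coupon, rad, measured in the same way; it starts open between 0 and 0.25 and is to be left open.
Not all that is in view belongs to the job. Of the things that look like the coupon_a, the middle-sized one is meant.

How it is judged:
At the end, for the whole second after the job is handed in: Yellow station: handle past dead centre (above 1.04 rad), over 8 N between coupon and station, coupon flat in its nest (within 12 mm of its centre along x and y, tilt under 0.15 rad). The clamp over the black coupon is still open (below 0.5 rad) (value of joint toggle_a above 1.04 rad and contact force between station_a and coupon_a above 8 N and x of coupon_a in the frame of station_a between 0.083 and 0.107 m and y of coupon_a in the frame of station_a between -0.012 and 0.012 m and angle between coupon_a's own z axis and vertical below 0.15 rad and value of joint toggle_b below 0.5 rad); the robot touches nothing.
It fails at once if the clamp over the black coupon is pushed down (beyond 0.5 rad) (value of joint toggle_b above 0.5 rad).
It also fails if it takes over 29 s, if anything falls off the work surface, if the arm or the gripper's body presses on something with over 40 N, if the wrist force passes 120 N, or if a joint passes its speed limit or range.

## Working session

There is one attempt and no reset: what is moved stays moved. The work goes in short steps, Python scripts to look and compute and a shell command to move; the robot and the scene stay as the last step left them, time stands still between calls to the robot, and variables do not carry over. Pictures are saved under pics/ and viewed, at most 10 in all, crops included, and the job is handed in when it is done.

```bash
mkdir -p pics; ls
cat > h.py <<'E'
import numpy as np, cv2
from plant import r, optics
def pix2ray(n,u,v):
    c=optics.calibration(n); f=192/np.tan(np.radians(c["vfov"])/2)
    T=np.array(c["cam_to_world"]); d=T[:3,:3]@np.array([(u-c["cx"])/f,-(v-c["cy"])/f,-1]); return T[:3,3],d
def onplane(n,u,v,z):
    o,d=pix2ray(n,u,v); return o+d*(z-o[2])/d[2]
def cloud(n,depth):
    c=optics.calibration(n); f=192/np.tan(np.radians(c["vfov"])/2); T=np.array(c["cam_to_world"])
    v,u=np.mgrid[:384,:512]; P=np.stack([(u-c["cx"])/f*depth,-(v-c["cy"])/f*depth,-depth],-1)
    return P@T[:3,:3].T+T[:3,3]
E
python3 - <<'E'
from h import *
out=[]
for n in("scene","top"):
    p,d=optics.snapshot(n); np.savez(f"pics/{n}0.npz",p=p,d=d); out.append(p); print({k:np.round(v,3) if not isinstance(v,str) else v for k,v in optics.calibration(n).items()})
    cv2.imwrite(f"pics/{n}0.png",cv2.resize(p,(800,600)))
print(r.get_state())
E
```

```text
pics
{'vfov': np.float64(57.447), 'cx': np.float64(255.852), 'cy': np.float64(188.878), 'cam_to_world': array([[ 0.839, -0.439,  0.322,  0.878],
       [ 0.544,  0.69 , -0.478, -0.436],
       [-0.012,  0.576,  0.817,  0.706],
       [ 0.   ,  0.   ,  0.   ,  1.   ]])}
{'vfov': np.float64(50.1), 'cx': np.float64(253.383), 'cy': np.float64(184.859), 'cam_to_world': array([[-0.025,  0.988, -0.152,  0.485],
       [-1.   , -0.026, -0.007, -0.075],
       [-0.011,  0.152,  0.988,  1.132],
       [ 0.   ,  0.   ,  0.   ,  1.   ]])}
{'clock': 0.1, 'q': array([-1.08419718,  0.68988451, -0.1945234 ,  1.56620959,  0.15727059,
        0.90247566, -0.21510968]), 'qd': array([ 0.00091301, -0.00237579,  0.00021213, -0.00270055,  0.00066911,
        0.00186552, -0.00047063]), 'joint_torque': array([-3.39870174e-03, -5.28505361e+01, -1.27179578e+00, -1.53836471e+01,
       -5.26471110e-02,  2.03248623e-03,  4.33423929e-05]), 'tool_pos': array([0.2732179 , 0.5615115 , 0.23800815]), 'eef_rot': array([ 2.24447366e-01,  9.74485889e-01, -7.83506145e-04, -1.35174227e-04]), 'contact_force': array([-0.05740009,  0.15509538,  0.13239144]), 'moment': array([-0.02762698,  0.01825495,  0.01404668]), 'finger_force': 0.0, 'opening': 0.9987403039767239}
```

View pics/top0.png

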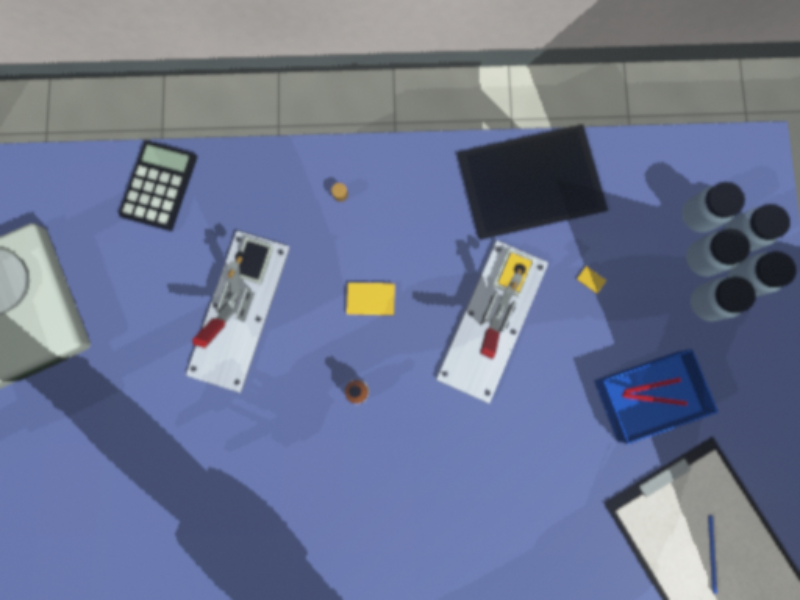

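View pics/scene0.png

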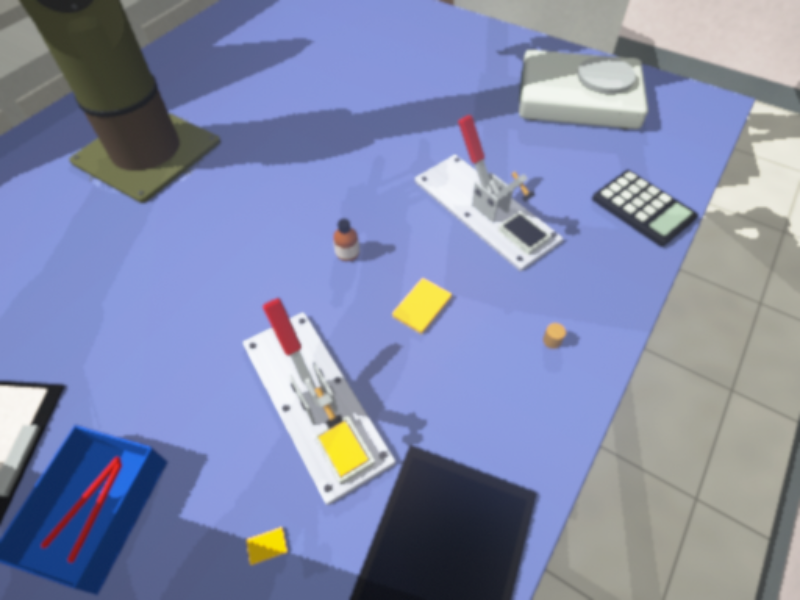

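Yellow candidates in the top picture (800x600 pixels): a loose tile at (370,298), which is the largest; the tile in the nest at (516,270), middle-sized; and a chip at (592,278), the smallest. The nest tile is the one meant, being middle-sized and lying under a clamp. The red handle at (490,343) is its handle, and the one at (208,333) belongs to the black coupon.

Run:
```python
from h import *
z=np.load("pics/top0.npz"); p,d=z["p"],z["d"]
hsv=cv2.cvtColor(p,cv2.COLOR_BGR2HSV)
# yellow sizes
m=cv2.inRange(hsv,(20,120,100),(35,255,255))
for c in cv2.findContours(m,0,2)[0]:
    if cv2.contourArea(c)>40:
        (u,v),s,a=cv2.minAreaRect(c); print("yel",u,v,s,cv2.contourArea(c),onplane("top",u,v,.03 if 300<u<345 else .008))
# plates: low saturation bright
for x0,x1 in((275,355),(115,190)):
    m=np.zeros((384,512),np.uint8); roi=np.s_[140:265,x0:x1]
    w=cv2.inRange(hsv,(0,0,120),(180,60,255)); m[roi]=w[roi]
    m=cv2.morphologyEx(m,3,np.ones((9,9)))
    c=max(cv2.findContours(m,0,2)[0],key=cv2.contourArea)
    q=np.array([onplane("top",*pt[0],.012)[:2] for pt in c],np.float32)
    R=cv2.minAreaRect(q); print("plate",R[0],R[1],R[2]); print(cv2.boxPoints(R))
for n in("top","scene"):
    z=np.load(f"pics/{n}0.npz"); P=cloud(n,z["d"]); h=cv2.cvtColor(z["p"],cv2.COLOR_BGR2HSV)
    m=cv2.inRange(h,(0,150,70),(8,255,255))|cv2.inRange(h,(172,150,70),(180,255,255))
    for c in cv2.findContours(m,0,2)[0]:
        if cv2.contourArea(c)<80: continue
        mm=cv2.drawContours(np.zeros_like(m),[c],-1,1,-1); mm=cv2.erode(mm,np.ones((3,3)))
        X=P[(mm>0)&(z["d"]>0)]
        if len(X)<5: continue
        ce=X.mean(0); U,S,V=np.linalg.svd(X-ce); t=(X-ce)@V[0]
        print(n,"red",c.reshape(-1,2).mean(0),ce.round(3),V[0].round(3),t.min().round(3),t.max().round(3))
    if n=="scene": cv2.imwrite("pics/crop.png",cv2.resize(z["p"][180:330,145:265],None,fx=4,fy=4,interpolation=2))
```

```text
yel 236.5 190.5 (19.0, 29.0) 536.5 [ 0.6432238  -0.02024348  0.008     ]
yel 377.96002197265625 178.7200164794922 (15.600000381469727, 9.600000381469727) 130.0 [ 0.66568071 -0.41206117  0.008     ]
yel 328.9827575683594 173.7069091796875 (13.91848373413086, 20.746417999267578) 150.0 [ 0.67952229 -0.27374674  0.03      ]
plate (0.5983714461326599, -0.23430311679840088) (0.10246201604604721, 0.27172598242759705) 64.43791198730469
[[ 0.45370135 -0.22189617]
 [ 0.6988303  -0.33914292]
 [ 0.7430415  -0.24671006]
 [ 0.4979126  -0.12946332]]
plate (0.6282371282577515, 0.21249991655349731) (0.10394854098558426, 0.27116265892982483) 71.77450561523438
[[0.48320216 0.20553713]
 [0.74076146 0.12072895]
 [0.7732721  0.21946271]
 [0.5157128  0.30427086]]
top red [134.86363636 211.13636364] [0.576 0.226 0.141] [-0.55   0.216  0.807] -0.035 0.025
scene red [ 56.64383562 328.36986301] [ 0.471 -0.476  0.043] [ 0.217 -0.919 -0.331] -0.033 0.078
scene red [179.36507937 208.22222222] [ 0.552 -0.217  0.131] [ 0.512 -0.242 -0.824] -0.031 0.036
scene red [299.78378378  88.05405405] [0.571 0.223 0.141] [ 0.49  -0.296 -0.82 ] -0.019 0.034
```

View pics/crop.png

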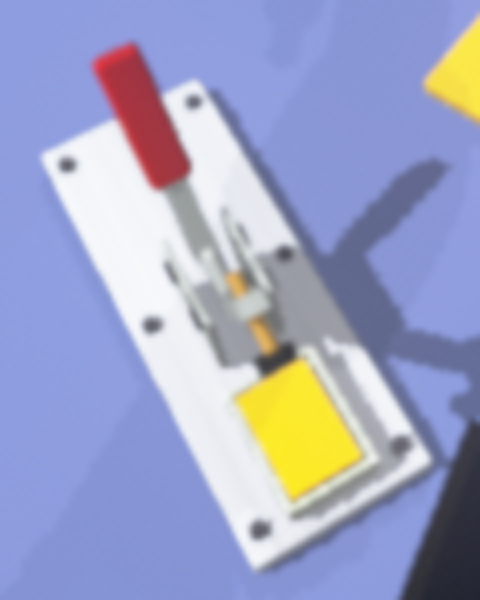

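The crop shows the middle-sized yellow tile lying in the nest at about (300,430), under the open clamp, with the red handle at (145,115). The station fit also checks out. The plate measures 271 x 102 mm, and the predicted nest centre (0.680, -0.273) matches the measured tile (0.680, -0.274). The tool is already aligned with the station: tool x is station -x, and tool y is station y.

```bash
cat >> h.py <<'E'
def st():
    s=r.get_state(); a=np.array([.902,-.4315]); d=s["tool_pos"][:2]-[.5939,-.2321]
    print("t",round(s["clock"],2),"station mm",(1e3*np.array([d@a,d@[.4315,.902],s["tool_pos"][2]])).round(1),"F",s["contact_force"].round(1),"rot",s["eef_rot"].round(3),"open",s["opening"].round(2))
E
python3 -m pendant '[[-1,-0.94,0,0,0,0],[-1,-0.94,0,0,0,0],[-1,-0.94,0,0,0,0],[-1,-0.94,0,0,0,0],[-1,-0.94,0,0,0,0]]' -1
python3 -c "from h import *;st()"
```

```text
clock: 0.52
tool_pos: [0.3346, 0.3999, 0.2384]
eef_rot: [0.224, 0.975, -0.0, -0.0]
contact_force: [1.3, 0.0, -0.2]
opening: 0.641
finger_force: 0.0Traceback (most recent call last):
  File "<string>", line 1, in <module>
    from h import *;st()
                    ~~^^
  File "h.py", line 14, in st
    print("t",round(s["clock"],2),"station mm",(1e3*np.array([d@a,d@[.4315,.902],s["tool_pos"][2]])).round(1),"F",s["contact_force"].round(1),"rot",s["eef_rot"].round(3),"open",s["opening"].round(2))
                                                                                                                                                                                 ^^^^^^^^^^^^^^^^^^
AttributeError: 'float' object has no attribute 'round'
```

```bash
sed -i 's/s\["opening"\].round(2)/round(s["opening"],2)/' h.py
python3 -m pendant '[[-1,-0.94,0,0,0,0],[-1,-0.94,0,0,0,0],[-1,-0.94,0,0,0,0],[-1,-0.94,0,0,0,0],[-1,-0.94,0,0,0,0]]' >/dev/null
python3 -m pendant '[[-1,-0.94,0,0,0,0],[-1,-0.94,0,0,0,0],[-1,-0.94,0,0,0,0],[-1,-0.94,0,0,0,0],[-1,-0.94,0,0,0,0]]' >/dev/null
python3 -m pendant '[[-1,-0.94,0,0,0,0],[-1,-0.94,0,0,0,0],[-1,-0.94,0,0,0,0],[-1,-0.94,0,0,0,0],[0,0,0,0,0,0]]' >/dev/null
python3 -c "from h import *;st()"
```

```text
t 1.77 station mm [-154.7  121.5  238.2] F [-1.3 -0.8  0.6] rot [ 0.23   0.973 -0.002  0.001] open 0.01
```

```bash
python3 -m pendant '[[-1,-0.94,0,0,0,0],[-1,-0.94,0,0,0,0],[-1,-0.94,0,0,0,0],[-1,-0.94,0,0,0,0],[-0.8,-0.8,0,0,0,0]]' >/dev/null
python3 -m pendant '[[-0.4,-0.2,0,0,0,0],[0,0,0,0,0,0],[0,0,0,0,0,0]]' >/dev/null
python3 - <<'E'
from h import *
st()
p,d=optics.snapshot("scene"); cv2.imwrite("pics/s1.png",cv2.resize(p[100:340,100:400],None,fx=2.5,fy=2.5,interpolation=2))
E
```

```text
t 2.43 station mm [-31.1   9.  238.1] F [-0.5  0.6 -0.6] rot [ 0.225  0.974  0.    -0.001] open 0.0
```

View pics/s1.png

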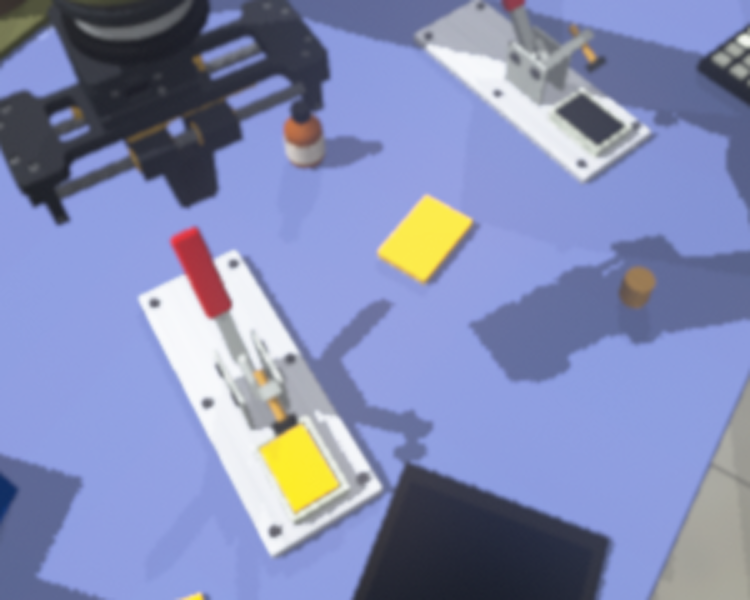

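The picture shows the shut fingers at (195,190), above and clear of the handle at (200,270). The black station, top right, is untouched. I'll centre the tool and go down between the handle and the bar.

```bash
python3 -m pendant '[[-0.46,-0.36,0,0,0,0],[0,0,1,0,0,0],[0,0,1,0,0,0],[0,0,0.8,0,0,0],[0,0,0,0,0,0]]' >/dev/null
python3 - <<'E'
from h import *
st()
p,d=optics.snapshot("scene"); cv2.imwrite("pics/s2.png",cv2.resize(p[140:340,100:340],None,fx=3,fy=3,interpolation=2))
E
```

```text
t 2.9 station mm [-23.2   1.  165.1] F [-0.8  0.1 -0.3] rot [ 0.223  0.975  0.001 -0.004] open 0.0
```

View pics/s2.png

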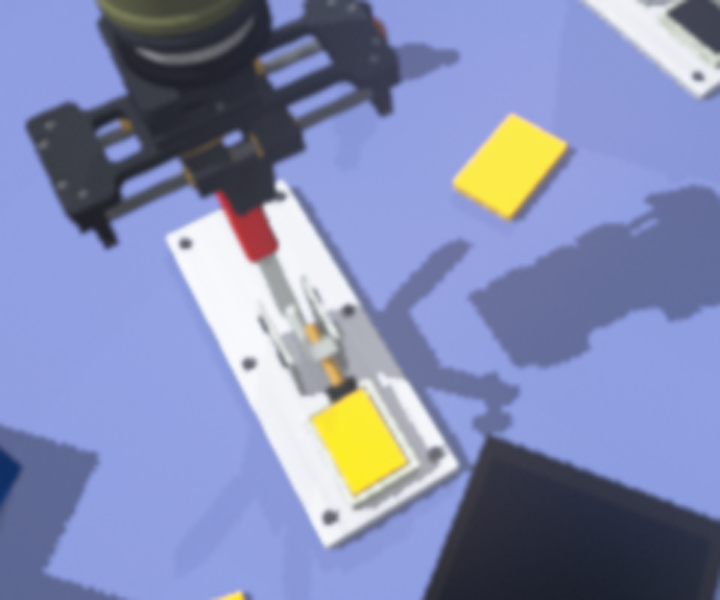

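The fingers are in line with the handle, at about (240,190), on its bar side. Now I'll go down to z 138 and follow the handle's arc.

```bash
python3 -m pendant '[[0,0,0.9,0,0,0],[0.3,0,0.2,0,0,0],[0.3,0,0.1,0,0,0],[0.3,0,0.2,0,0,0],[0,0,0,0,0,0]]' >/dev/null
python3 -c "from h import *;st()"
python3 -m pendant '[[0.3,0,0.2,0,0,0],[0.3,0,0.25,0,0,0],[0.25,0,0.25,0,0,0],[0.25,0,0.25,0,0,0],[0,0,0,0,0,0]]' >/dev/null
python3 -c "from h import *;st()"
```

```text
t 3.37 station mm [-43.    0.9 134.7] F [ 0.6 -0.1  0.6] rot [ 0.224  0.975  0.    -0.   ] open 0.01
t 3.78 station mm [-69.9   0.6 110.5] F [-0.1 -0.2 -0.1] rot [ 0.224  0.975  0.    -0.   ] open 0.01
```

```bash
python3 -m pendant '[[0.1,0,0.3,0,0,0],[0.1,0,0.3,0,0,0],[0,0,0,0,0,0]]' >/dev/null
python3 - <<'E'
from h import *
st()
p,d=optics.snapshot("scene"); cv2.imwrite("pics/s3.png",cv2.resize(p[140:340,100:340],None,fx=3,fy=3,interpolation=2))
E
```

```text
t 4.03 station mm [-74.1   0.4  94.3] F [1.1 0.3 0.8] rot [0.224 0.975 0.    0.   ] open 0.0
```

View pics/s3.png

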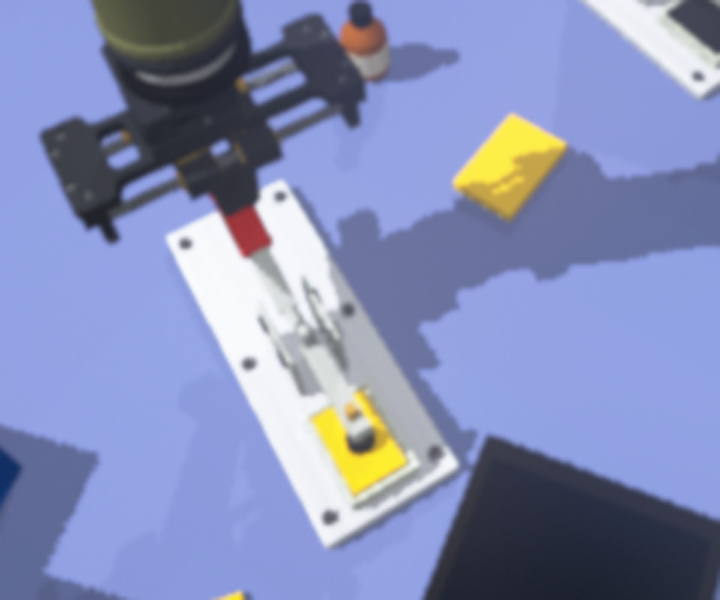

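The bar has swung down, and the pad at (360,435) is over the coupon. The fingers sit on the red grip at (240,210). I'll keep pressing down to the stop.

```bash
python3 -m pendant '[[0.1,0,0.3,0,0,0],[0.1,0,0.3,0,0,0],[0,0,0.3,0,0,0],[0,0,0.25,0,0,0]]' >/dev/null
python3 -c "from h import *;st()"
python3 -m pendant '[[0,0,0.15,0,0,0],[0,0,0.1,0,0,0],[0,0,0,0,0,0]]' >/dev/null
python3 -c "from h import *;st()"
```

```text
t 4.42 station mm [-79.9  -0.2  65.2] F [ 0.2 -0.2 -0.5] rot [ 0.224  0.975  0.    -0.001] open 0.01
t 4.67 station mm [-79.8  -0.3  61.9] F [-6.2  1.8 25. ] rot [ 0.224  0.974 -0.001 -0.001] open 0.0
```

The tool feels 25 N at z 62 mm, which is the level stop. Now I'll back off and check.

```bash
python3 -m pendant '[[0,0,-0.5,0,0,0],[0,0,-1,0,0,0],[0,0,-1,0,0,0],[0,0,-1,0,0,0],[0.5,0,-1,0,0,0]]' >/dev/null
python3 -m pendant '[[1,0,-1,0,0,0],[1,0,-1,0,0,0],[1,0,0,0,0,0],[1,0,0,0,0,0],[0,0,0,0,0,0]]' >/dev/null
python3 - <<'E'
from h import *
st()
p,d=optics.snapshot("scene"); cv2.imwrite("pics/s4.png",cv2.resize(p[60:340,100:400],None,fx=2.1,fy=2.1,interpolation=2))
P=cloud("scene",d); h=cv2.cvtColor(p,cv2.COLOR_BGR2HSV)
m=cv2.inRange(h,(0,150,70),(8,255,255))|cv2.inRange(h,(172,150,70),(180,255,255)); m=cv2.erode(m,np.ones((3,3)))
n,l,s,c=cv2.connectedComponentsWithStats(m)
for i in range(1,n):
    X=P[(l==i)&(d>0)]
    if len(X)>15: print(c[i].round(),X.mean(0).round(3),"z",np.percentile(X[:,2],[5,95]).round(3))
E
```

```text
t 5.5 station mm [-197.1   -0.3  222.3] F [-0.7 -0.   0.4] rot [ 0.224  0.975 -0.    -0.003] open 0.0
[302.  96.] [0.587 0.215 0.115] z [0.106 0.123]
[179. 213.] [ 0.519 -0.201  0.063] z [0.062 0.065]
[ 71. 301.] [ 0.466 -0.455  0.051] z [0.045 0.056]
```

View pics/s4.png

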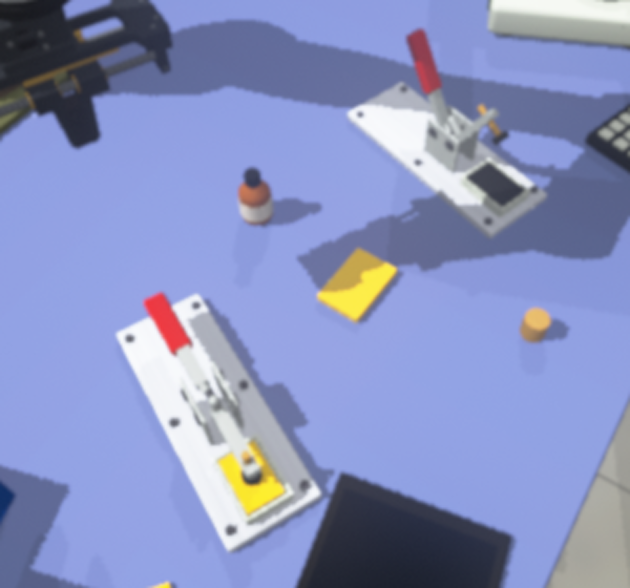

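The red handle at (167,322) lies level, with its top face at z 62–65 mm. The pad at (250,470) is on the coupon, which is still in its nest. The black station's clamp at (425,65) is still open, and the arm is clear of everything.

```bash
python3 -c "from plant import r; print(r.finish_job())"
```

```text
the job is handed in; nothing more can be done
None
```

The job is handed in at about 5.6 s: the yellow coupon's clamp is down on its stop, with the handle measured level at z 62–65 mm and the pad on the coupon; the black coupon's clamp is still open and the arm is clear, but the judge's verdict and the pad force were not shown.

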